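# Carton into the roller clamp, pinned and held shut

### The job

Push the small carton along the rollers into the clamp's bay until it rests against the end stop, then swing the hinged upper half of the clamp down over it. Then take the longer of the two steel pins from the stand and push it down through the hole in the upper half into the hole below until its collar bears on the upper half; finish while you still press the pin down firmly, so that the upper half stays fully shut against its spring - do not let go. Leave the short pin and the other things on the desk alone.

Things in the scene. Friction and masses are not known exactly. Their poses are not given: they have to be found in the camera images.
- clamp: Fixed lower half of a bench clamp with roller track, aluminium on a grey plate (x -70..42, y -60..224 mm). Origin on the desk surface, mid-bay, z up. The carton travels toward its -y. Hinge wall on the +x side of the bay, 82 mm high; pin block on the -x side, 40 x 44 mm, 82 mm high, centre x = -51, y = 0 mm. End stop 82 mm high at the -y end.
- track_end (a point): Entry end of the roller track, at x = 0, y = 202 mm in the clamp's axes, at roller-top height (30 mm above the desk). Nine free-turning rollers, 16 mm thick, run from here to the bay at y = -34 mm, between two straight side guides: inner faces at x = +-31.5 mm, tops 44 mm above the desk.
- clamp_hole (a point): Centre of the mouth of the vertical round hole in the top of the pin block, 82 mm above the desk, at (-51, 0) mm in the clamp's axes; hole 14.5 mm wide, 66 mm deep.
- clamp_stop (a point): Middle of the end stop's face, 57 mm above the desk (clamp's axes: x = 0, y = -48 mm). The carton is home when it touches this face.
- clamp_hinge (a point): Middle of the upper half's hinge axis, which runs along the clamp's y, 88 mm above the desk, at x = +47 mm.
- clamp_lid (a joint): Angle (rad) of the hinged upper half's frame (two side arms, which carry the plate). 0 = down, level; grows as it opens up and back over the +x side, to 2.2. Starts at 1.75 to 2.05, leaning back past vertical. Friction hinge, about 0.22 N m: it stays where it is left.
- clamp_plate (a joint): How far (rad) the upper half's plate is pressed toward its frame against the spring, about the same hinge axis: 0 = sprung up (with the frame down, the plate then stands 0.035 rad open, 3.4 mm at the hole), 0.035 = fully shut on its stop, level. Starts at about 0. About 11 N at the hole presses it fully shut; it springs back when let go.
- lid_edge (a point): Middle of the free edge of the upper half's plate, on its outer (when shut, upper) face, 120 mm from the hinge axis. The plate is aluminium, 114 x 64 x 14 mm; its underside passes through the hinge axis; two ribs 5 mm high, 6 mm wide run along the side edges of the outer face. Pushing on the outer face closes plate and frame together.
- lid_hole (a point): Centre of the hole in the upper half, on its outer face, 98 mm from the hinge axis; hole 14.5 mm wide, through the 14 mm plate. When shut it lies right over clamp_hole, 102 mm above the desk.
- carton: Cardboard carton, about 0.2 kg, lying on the rollers: 84 mm along the track, 58 mm across, 54 mm high. Origin at the centre of the end face turned away from the bay (the face to push), 57 mm above the desk; its z axis points along the track to the bay. This face starts at y = 160 to 195 mm in the clamp's axes; home it is at y = 36 mm.
- pin_stand: Plain grey plastic block 50 x 116 x 36 mm, fixed to the desk, with two upright holes 30 mm deep at y = -35 and +35 mm in its axes, in which the pins stand. Origin at the centre of its underside.
- long_pin: Longer steel pin, 102 mm, 80 g, upright in either hole of the stand. Origin at the centre of its lower tip (6 mm above the desk at the start), z up along it. Shank 12 mm thick, 60 mm long, last 6 mm tapered; collar 26 mm wide, 60 to 66 mm above the tip; grip cylinder 20 mm thick, 66 to 102 mm above the tip.
- long_pin_collar (a point): Underside of the long pin's collar, on its axis, 60 mm above its tip; it bears on the outer face of the upper half when the pin is home.
- short_pin: Like the long pin but with a shank of only 32 mm (74 mm in all; collar 32 to 38 mm, grip 38 to 74 mm above the tip), standing in the other hole, so its head is 28 mm lower. Not to be used or knocked over.
- tape_roll: Roll of tape lying flat, 100 mm across, 25 mm high. Leave alone.
- pen: White pen lying flat, 145 mm long, 9 mm high. Leave alone.
- spray_bottle: White round squeeze bottle, 37 mm wide, 118 mm tall, standing behind the clamp. Leave alone.
- blood_tube: Capped sample tube lying flat, 84 mm long, 15 mm thick. Leave alone.
Mind the look-alikes: they are no part of the job. Leave any turquoise or yellow look-alike of the carton alone.

How it is judged (in metres and radians):
On the way, in this order (a step that is already met when the one before it is completed fails the run):
1. the carton lies in the bay against the end stop (y of carton in the frame of clamp between 0.03 and 0.041 m and x of carton in the frame of clamp between -0.006 and 0.006 m and z of carton in the frame of clamp between 0.053 and 0.061 m and value of joint clamp_lid above 0.3 rad), for 0.2 s.
2. the upper half is swung down over it (y of carton in the frame of clamp between 0.03 and 0.041 m and x of carton in the frame of clamp between -0.006 and 0.006 m and z of carton in the frame of clamp between 0.053 and 0.061 m and value of joint clamp_lid below 0.1 rad), for 0.2 s.
3. the long pin is through both holes (z of long_pin in the frame of clamp_hole below -0.02 m and horizontal distance between long_pin and clamp_hole below 0.004 m), for 0.1 s.
At the end, for the whole second after the job is handed in: Carton home within about 5 mm of the stop; frame below 0.015 rad, plate pressed over 0.027 rad; long pin upright (0.1 rad), centred within 4 mm in both holes, collar within 4 mm of the upper half and pressing on it with over 4 N; gripper still bearing on the pin with over 3 N; pin still (y of carton in the frame of clamp between 0.03 and 0.041 m and x of carton in the frame of clamp between -0.006 and 0.006 m and z of carton in the frame of clamp between 0.053 and 0.061 m and value of joint clamp_lid below 0.015 rad and value of joint clamp_plate above 0.027 rad and horizontal distance between long_pin and clamp_hole below 0.004 m and z of long_pin in the frame of clamp_hole below -0.034 m and distance between long_pin_collar and lid_hole below 0.004 m and angle between long_pin's own z axis and vertical below 0.1 rad and contact force between long_pin and clamp_plate above 4 N and contact force between the fingers and long_pin above 3 N and linear speed of long_pin below 0.02 m/s); the arm keeps its last pose, push and grip.
It fails at once if the short pin is moved or tipped (distance of short_pin from where it was at the start of the episode above 0.02 m or angle between short_pin's own z axis and vertical above 0.5 rad).
It fails at once if a bystander is moved (distance of any of tape_roll, pen, spray_bottle, blood_tube from where it was at the start of the episode above 0.03 m).
It also fails if it takes over 61 s, if anything falls off the work surface, if the arm or the gripper's body presses on something with over 40 N, if the wrist force passes 120 N, or if a joint passes its speed limit or range.

### The arm

A 6-joint arm with a two-finger parallel gripper is mounted at the origin on a cart in front of the work surface, level with it; the furniture and walls round the work are solid. World frame = base frame: x ahead of the robot, y to its left, z up, the work surface at z = 0. Lengths are in m, angles in degrees, forces in N, time in s.
With the tool pointing down it reaches from about 0.35 to 0.875 m from the base axis. Payload 15.5 kg.
Tool frame: the origin (TCP) lies midway between the tips of the shut fingers; the grasp point (between the pads) lies 19 mm behind it; z points along the fingers, y is the direction in which the jaws open and shut (so a half turn about z gives the same grasp; the last joint's range is limited). The gripper opens to 85 mm and grips with 20 to 120 N. Pads are 22 mm wide; open, the fingers measure 114 mm over their backs; the gripper's body (76 mm by 85 mm) begins 54 mm behind the grasp point. The pads swing forward as they close: fully open they stand 13 mm farther back than shut.
Start: joints at [-80.472, 28.281, 77.091, -0, 74.628, -5.472], TCP at [0.162, -0.604, 0.231] pointing down, gripper open.
Joint ranges: [-166.48, 166.48], [-47.26, 123.95], [12.59, 153.08], [-70.14, 250.14], [6.76, 159.57], [-176.63, 176.63]. Speed limits (degrees/s): [108.29, 108.29, 147.25, 172.46, 172.46, 172.46].

### API

Orientations are given as [roll, pitch, yaw] about the fixed x, y, z axes, in that order (R = Rz(yaw) Ry(pitch) Rx(roll)).
In Python, from plant import telemetry, get_image, bot gives the robot as it stands.
- The arm moves only by the shell command python3 -m pendant 'ROWS' [FORCE]. ROWS is JSON, a list of rows, each a list of 7 numbers: the shift along the world's x, y, z in cm, then the turn, a rotation vector about the world's x, y, z in rad, then the closure, from 0 (fully open) to 1 (shut). In form: [[dx, dy, dz, rx, ry, rz, claw], ...]. A call has 1 to 12 rows; each row shifts and turns the pose as measured when the row begins; what a row does not reach is not made up. A row lasts 1/12 s, in which the tool goes at most 41.7 mm and 7.16 degrees, less where a joint would pass 70% of its speed; a pose out of reach is approached as far as the arm can. A call is refused whole if a number of a shift passes 4.17 or a number of a turn 0.125, either way. A call with a gripper value outside its range is refused whole. The fingers move at their own pace and stop on an object; FORCE is the grip in N (left out, the last holds). Time passes only in rows, so rows that do not move let the fingers close. It gives the time, the measured TCP pose, the force and the opening at its end, in the units of the state.
- telemetry.observe(): the state, without advancing time (a new reading comes with each control period).
- get_image(name): name is "side" or "top"; returns a dict with "image" (480x640x3 uint8, red, green, blue), "K" (3x3 intrinsics, pixels), "dist" ([k1, k2, p1, p2, k3] as OpenCV has them; the pictures are not rectified), "rvec" (rotation vector, rad) and "tvec" (3), from world to camera coordinates, as OpenCV has them. Camera axes: x right, y down, z forward; pixel columns grow to the right and rows downward; lengths in m; the calibration is good to about 2 mm. A picture is of the moment at which its call begins. There is no depth.
- bot.finish_job(): hands the job in, once; it reports no verdict.
The state is a dict: "time_s": time; "joints": joint angles; "qvel": joint speeds; "effort": joint torques, N m; "tcp_pos": TCP position; "orientation": TCP orientation; "contact_force": force on the tool from outside, world axes, zero at the start; "ft_torque": the same for the moment, N m; "gripper_width": opening from 0.0 (shut) to 1.0 (fully open).
Only numpy, scipy, OpenCV 4.12 (cv2) and the standard library are available. Lean on these libraries where they do the work, as an engineer would, in place of code of your own. Each camera call takes 0.05 s, during which the arm holds its last target.

## Working session

There is one attempt and no reset: what is moved stays moved. The work goes in short steps, Python scripts to look and compute and a shell command to move; the robot and the scene stay as the last step left them, time stands still between calls to the robot, and variables do not carry over. Pictures are saved under pics/ and viewed, and the job is handed in when it is done.

```bash
ls; mkdir -p pics; python3 - <<'E'
from plant import telemetry, get_image, bot
import cv2
print(telemetry.observe())
for n in("side","top"):
    d=get_image(n); cv2.imwrite(f"pics/{n}0.png",d["image"][:,:,::-1]); print(n,{k:d[k] for k in d if k!="image"})
E
```

```text
pics
{'time_s': 0.0, 'joints': array([-8.04714920e+01,  2.83152438e+01,  7.71275266e+01, -8.93045281e-04,
        7.46275141e+01, -5.47178947e+00]), 'qvel': array([ 0.08486   ,  0.06040608,  0.11776002, -0.06338814,  0.04853355,
        0.01106095]), 'effort': array([ 2.68129355e-03, -8.82150793e+01, -3.83857763e+01,  7.99077498e-05,
        1.02087267e-02,  2.12803108e-06]), 'tcp_pos': array([ 0.16170322, -0.60334849,  0.23069401]), 'orientation': array([-1.79929954e+02, -5.84514252e-03,  1.50005312e+01]), 'contact_force': array([0.39951737, 0.23764608, 0.31761466]), 'ft_torque': array([-0.01572409, -0.0432277 ,  0.03303814]), 'gripper_width': 0.9957294031467726}
side {'K': array([[584.13452024,   0.        , 314.42340592],
       [  0.        , 584.13452024, 250.01562399],
       [  0.        ,   0.        ,   1.        ]]), 'dist': array([-0.11922707,  0.        ,  0.        ,  0.        ,  0.        ]), 'rvec': array([ 0.10935456, -2.81936049,  1.34346365]), 'tvec': array([0.53853277, 0.09238505, 1.28136002])}
top {'K': array([[510.14960172,   0.        , 316.37128475],
       [  0.        , 510.14960172, 238.96224804],
       [  0.        ,   0.        ,   1.        ]]), 'dist': array([-0.02886354,  0.        ,  0.        ,  0.        ,  0.        ]), 'rvec': array([ 2.11545509, -2.15131396,  0.21239697]), 'tvec': array([-0.01305332,  0.58212386,  1.3234954 ])}
```

View pics/side0.png

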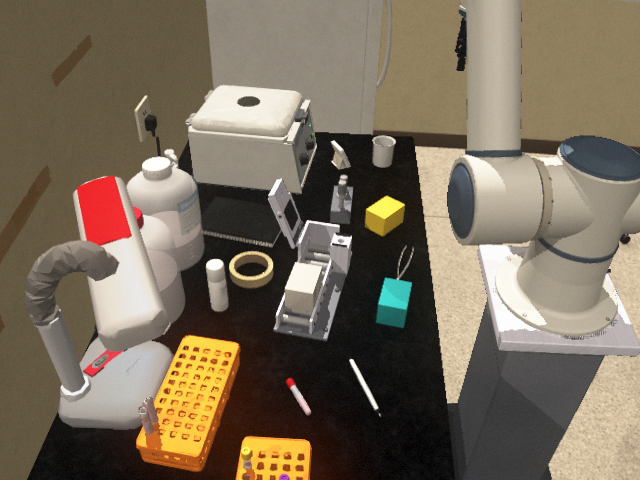

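View pics/top0.png

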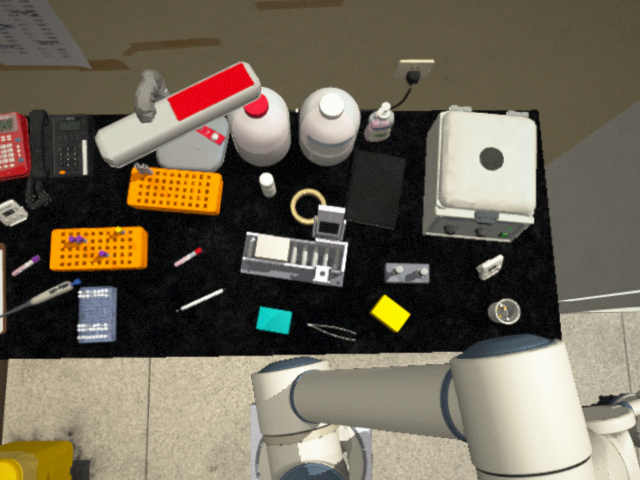

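```bash
cat > h.py <<'E'
from plant import telemetry, get_image, bot
import cv2, numpy as np
def grab(n,name=None):
    d=get_image(n)
    if name: cv2.imwrite(f"pics/{name}.png",d["image"][:,:,::-1])
    return d
def ray(d,uv):
    R,_=cv2.Rodrigues(d["rvec"]); p=cv2.undistortPoints(np.array([[uv]],float),d["K"],d["dist"])[0,0]
    c=-R.T@d["tvec"]; v=R.T@np.array([p[0],p[1],1]); return c,v
def atz(d,uv,z):
    c,v=ray(d,uv); return c+v*(z-c[2])/v[2]
def proj(d,P):
    return cv2.projectPoints(np.array(P,float).reshape(-1,3),d["rvec"],d["tvec"],d["K"],d["dist"])[0].reshape(-1,2)
def crop(d,x0,y0,x1,y1,s,name):
    im=cv2.resize(d["image"][y0:y1,x0:x1,::-1],None,fx=s,fy=s,interpolation=cv2.INTER_CUBIC)
    cv2.imwrite(f"pics/{name}.png",im)
E
python3 - <<'E'
from h import *
t=get_image("top"); s=get_image("side")
crop(t,235,190,435,320,4,"ct1"); crop(s,260,165,420,345,3.3,"cs1")
E
```

```text
(no output)
```

View pics/ct1.png

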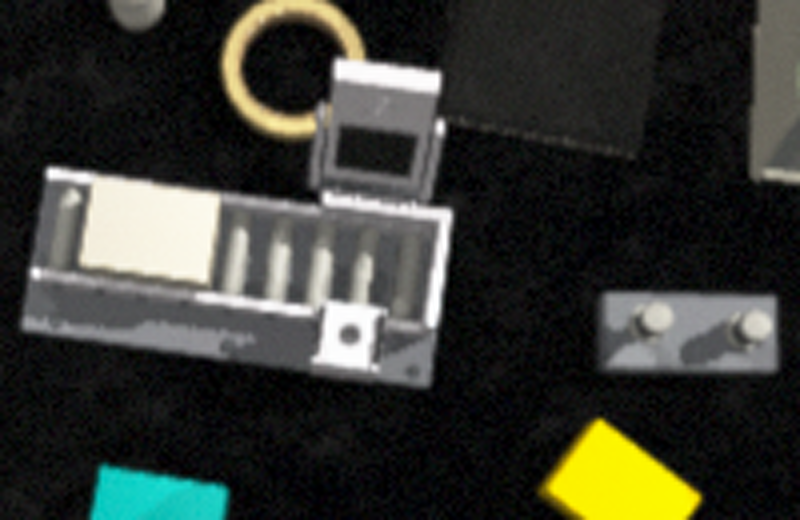

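View pics/cs1.png

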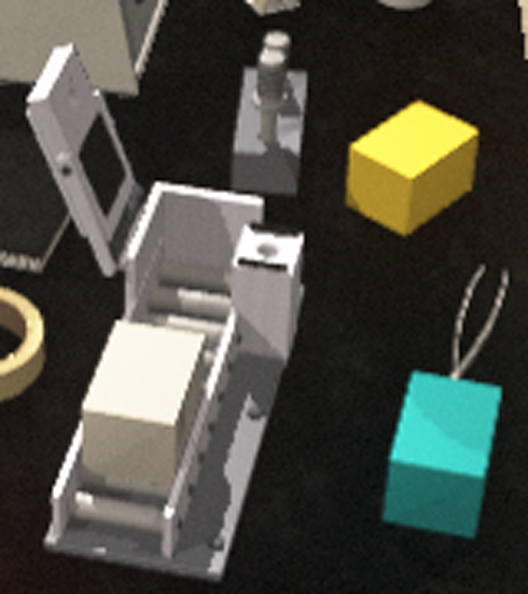

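```bash
cat > fit.py <<'E'
from h import *
from scipy.optimize import least_squares
t=get_image("top"); s=get_image("side")
T=lambda u,v:(235+u/4,190+v/4); S=lambda u,v:(260+u/3.3,165+v/3.3)
ob=[(t,(-51,0,82),T(349,334),2),(t,(-70,224,4),T(22,328),1),(t,(-70,-60,4),T(430,387),1),
(t,(-31,22,82),T(322,303),1),(t,(-31,-22,82),T(385,308),1),(t,(-71,-22,82),T(375,370),1),(t,(-71,22,82),T(312,363),1),
(s,(-51,0,82),S(268,250),2),(s,(42,224,4),S(46,545),1),(s,(-70,224,4),S(220,577),1),
(s,(-71,22,82),S(298,263),1),(s,(-31,22,82),S(233,258),1),(s,(-31,-22,82),S(245,225),1),(s,(-71,-22,82),S(302,236),1)]
def W(p,P):
    c,n=np.cos(p[2]),np.sin(p[2]); P=np.array(P)/1000
    return np.array([p[0]+c*P[0]-n*P[1],p[1]+n*P[0]+c*P[1],P[2]])
def f(p): return np.concatenate([(proj(d,W(p,P))[0]-uv)*w for d,P,uv,w in ob])
r=least_squares(f,[0.5,0,0.1],loss='soft_l1'); p=r.x
print(p,np.degrees(p[2])); print(f(p).reshape(-1,2).round(1).tolist())
np.save("clamp.npy",p)
for n in[(-51,0,82),(0,202,30),(0,-48,57),(47,0,88)]: print(n,W(p,n).round(4))
# carton top corners
for uv in[(93,178),(220,194),(80,266),(212,283)]:
    q=atz(t,T(*uv),.084)[:2]-p[:2]; c,n=np.cos(p[2]),np.sin(p[2]); print("carton",[c*q[0]+n*q[1],-n*q[0]+c*q[1]])
for uv in[(657,319),(755,329)]:
    for z in(.080,.108): print("pin",uv,z,atz(t,T(*uv),z).round(4))
for uv in [(279,42),(272,60)]:
    for z in(.080,.108): print("pinS",uv,z,atz(s,S(*uv),z).round(4))
for uv in[(602,293),(777,296),(778,373),(602,372)]: print("stand",atz(t,T(*uv),.036).round(4))
E
python3 fit.py
```

```text
[ 0.53473382 -0.04432258 -0.15912961] -9.117455008263503
[[0.2, 0.2], [-0.2, 0.1], [-0.3, -0.0], [-0.4, -0.9], [0.5, 0.3], [0.9, -0.1], [-0.1, -0.8], [0.5, -0.8], [-0.9, 0.2], [0.6, 0.5], [-1.7, 3.2], [-0.2, 1.9], [0.3, -0.1], [0.7, -0.7]]
(-51, 0, 82) [ 0.4844 -0.0362  0.082 ]
(0, 202, 30) [0.5667 0.1551 0.03  ]
(0, -48, 57) [ 0.5271 -0.0917  0.057 ]
(47, 0, 88) [ 0.5811 -0.0518  0.088 ]
carton [np.float64(0.027308512520316016), np.float64(0.1817887449883125)]
carton [np.float64(0.028688662616050575), np.float64(0.09731717042901922)]
carton [np.float64(-0.03179962844245073), np.float64(0.18076919878901568)]
carton [np.float64(-0.03056910703825559), np.float64(0.0936324497070225)]
pin (657, 319) 0.08 [ 0.4914 -0.2384  0.08  ]
pin (657, 319) 0.108 [ 0.488  -0.2333  0.108 ]
pin (755, 329) 0.08 [ 0.4837 -0.3027  0.08  ]
pin (755, 329) 0.108 [ 0.4805 -0.2963  0.108 ]
pinS (279, 42) 0.08 [ 0.4853 -0.298   0.08  ]
pinS (279, 42) 0.108 [ 0.4852 -0.253   0.108 ]
pinS (272, 60) 0.08 [ 0.4898 -0.2717  0.08  ]
pinS (272, 60) 0.108 [ 0.4896 -0.2277  0.108 ]
stand [ 0.515  -0.2097  0.036 ]
stand [ 0.511  -0.3291  0.036 ]
stand [ 0.4586 -0.3268  0.036 ]
stand [ 0.4613 -0.2075  0.036 ]
```

```bash
python3 -m pendant '[[1.6,3.2,0,0,0,0.1,1],[1.6,3.2,0,0,0,0.1,1],[1.6,3.2,0,0,0,0.1,1],[1.6,3.2,0,0,0,0.1,1],[1.6,3.2,0,0,0,0.1,1],[1.6,3.2,0,0,0,0.1,1],[1.6,3.2,0,0,0,0.1,1],[1.6,3.2,0,0,0,0.1,1],[1.6,3.2,0,0,0,0.1,1],[1.6,3.2,0,0,0,0.1,1],[1.6,3.2,0,0,0,0.1,1],[1.6,3.2,0,0,0,0.05,1]]' 40
```

```text
time_s: 1.3
tcp_pos: [0.3549, -0.2081, 0.2305]
orientation: [179.7, 0.1, 83.5]
contact_force: [0.8, -0.7, 0.1]
gripper_width: 0.001
```

```bash
python3 -m pendant '[[1.75,3.15,0,0,0,-0.045,1],[1.75,3.15,0,0,0,0,1],[1.75,3.15,0,0,0,0,1],[1.75,3.15,0,0,0,0,1],[1.75,3.15,0,0,0,0,1],[1.75,3.15,0,0,0,0,1],[1.75,3.15,0,0,0,0,1],[1.75,3.15,0,0,0,0,1],[1.75,3.15,0,0,0,0,1],[1.75,3.15,0,0,0,0,1],[1.75,3.15,0,0,0,0,1],[1.75,3.15,0,0,0,0,1]]'
```

```text
time_s: 2.3
tcp_pos: [0.5709, 0.1931, 0.2323]
orientation: [179.5, 0.2, 81.1]
contact_force: [0.5, -0.6, 1.7]
gripper_width: 0.002
```

```bash
python3 - <<'E'
from h import *
d=grab("top");s=grab("side")
crop(d,205,150,445,330,3.3,"ct2"); crop(s,220,165,420,345,3.3,"cs2"); print(telemetry.observe()["tcp_pos"])
crop(d,370,240,440,290,8,"pins")
E
```

```text
[0.57237381 0.19545039 0.23201451]
```

View pics/ct2.png

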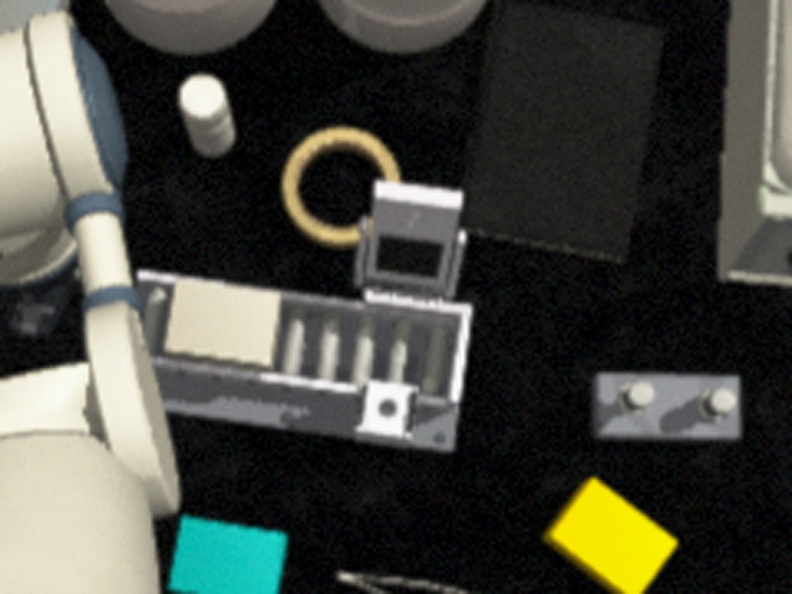

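View pics/cs2.png

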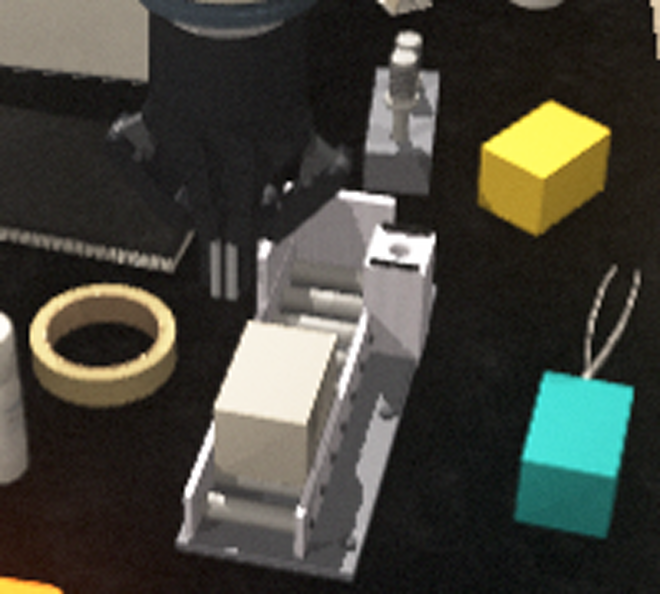

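View pics/pins.png

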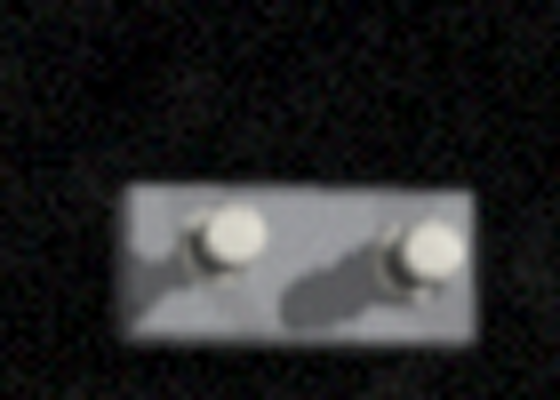

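```bash
python3 -m pendant '[[-0.2,0,-3.2,0,0,0,1],[-0.1,0,-3.2,0,0,0,1],[0,0,-3.2,0,0,0,1],[0,0,-3.2,0,0,0,1],[0,0,-3,0,0,0,1],[0,0,-1.8,0,0,0,1],[0,0,-0.4,0,0,0,1],[0,0,0,0,0,0,1]]'
```

```text
time_s: 3.07
tcp_pos: [0.5694, 0.196, 0.0466]
orientation: [179.1, 0.0, 81.5]
contact_force: [0.2, -0.3, 0.0]
gripper_width: 0.001
```

```bash
cat > st.py <<'E'
from h import *
o=telemetry.observe(); p=np.load("clamp.npy"); q=o["tcp_pos"][:2]-p[:2]; c,n=np.cos(p[2]),np.sin(p[2])
print(o["time_s"],"tcp",o["tcp_pos"].round(4),"clamp xy",np.round([c*q[0]+n*q[1],-n*q[0]+c*q[1]],4),"rpy",o["orientation"].round(1),"F",o["contact_force"].round(1),o["gripper_width"].round(3), "j",o["joints"].round(0))
E
python3 st.py
```

```text
Traceback (most recent call last):
  File "st.py", line 3, in <module>
    print(o["time_s"],"tcp",o["tcp_pos"].round(4),"clamp xy",np.round([c*q[0]+n*q[1],-n*q[0]+c*q[1]],4),"rpy",o["orientation"].round(1),"F",o["contact_force"].round(1),o["gripper_width"].round(3), "j",o["joints"].round(0))
                                                                                                                                                                        ^^^^^^^^^^^^^^^^^^^^^^^^
AttributeError: 'float' object has no attribute 'round'
```

```bash
sed -i 's/o\["gripper_width"\].round(3)/round(o["gripper_width"],3)/' st.py; python3 -m pendant '[[-0.2,-1.2,0.1,0,0,0,1],[-0.2,-1.2,0,0,0,0,1],[-0.16,-1.0,0,0,0,0,1],[-0.12,-0.7,0,0,0,0,1],[-0.12,-0.7,0,0,0,0,1],[-0.14,-0.9,0,0,0,0,1],[-0.16,-1,0,0,0,0,1],[-0.16,-1,0,0,0,0,1],[-0.16,-1,0,0,0,0,1],[-0.16,-1,0,0,0,0,1],[-0.16,-1,0,0,0,0,1],[-0.16,-1,0,0,0,0,1]]'; python3 st.py
```

```text
time_s: 4.07
tcp_pos: [0.5516, 0.068, 0.0543]
orientation: [178.6, -0.2, 81.5]
contact_force: [0.0, 2.0, -0.7]
gripper_width: -0.001
4.0667 tcp [0.5516 0.068  0.0543] clamp xy [-0.0012  0.1136] rpy [178.6  -0.2  81.5] F [ 0.   2.  -0.7] -0.001 j [ 1. 36. 98. -0. 45.  9.]
```

```bash
python3 -m pendant '[[-0.16,-1,-0.2,0.01,0,0,1],[-0.14,-0.9,-0.1,0.01,0,0,1],[-0.14,-0.8,-0.1,0,0,0,1],[-0.13,-0.7,-0.1,0,0,0,1],[-0.11,-0.6,-0.1,0,0,0,1],[-0.1,-0.5,-0.1,0,0,0,1],[-0.06,-0.4,0,0,0,0,1],[-0.06,-0.4,0,0,0,0,1]]'; python3 st.py
```

```text
time_s: 4.73
tcp_pos: [0.5416, 0.0078, 0.0471]
orientation: [178.7, -1.3, 81.4]
contact_force: [0.2, 1.6, 1.5]
gripper_width: -0.0
4.7333 tcp [0.5416 0.0078 0.0471] clamp xy [-0.0015  0.0526] rpy [178.7  -1.3  81.4] F [0.2 1.6 1.5] -0.0 j [ -6.  36. 100.   2.  43.   1.]
```

```bash
python3 -m pendant '[[-0.05,-0.3,0,0.01,0,0,1],[-0.05,-0.3,0,0,0,0,1],[-0.04,-0.2,0,0,0,0,1],[-0.04,-0.2,0,0,0,0,1],[0,0,0,0,0,0,1]]'; python3 st.py; python3 - <<'E'
from h import *
d=grab("top");s=grab("side")
crop(d,205,150,405,330,3.3,"ct3"); crop(s,220,145,420,345,3,"cs3")
E
```

```text
time_s: 5.15
tcp_pos: [0.5413, 0.005, 0.0476]
orientation: [178.7, -2.6, 81.3]
contact_force: [-0.2, -1.2, -0.6]
gripper_width: -0.001
5.15 tcp [0.5413 0.005  0.0476] clamp xy [-0.0013  0.0497] rpy [178.7  -2.6  81.3] F [-0.2 -1.2 -0.6] -0.001 j [ -7.  36. 101.   4.  43.  -2.]
```

View pics/cs3.png

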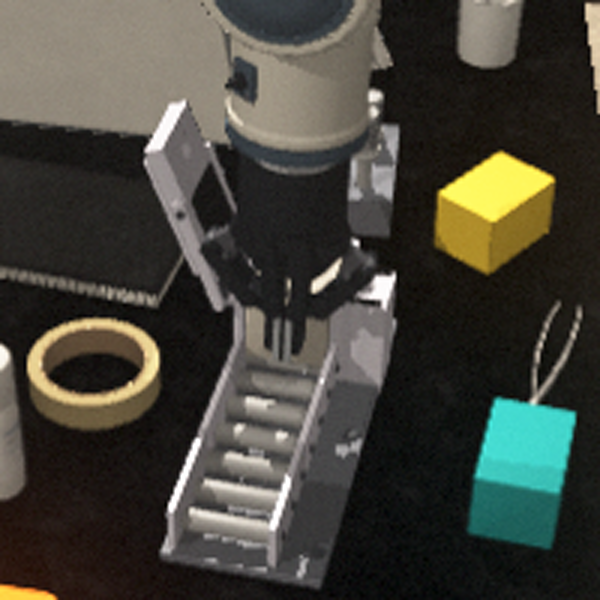

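View pics/ct3.png

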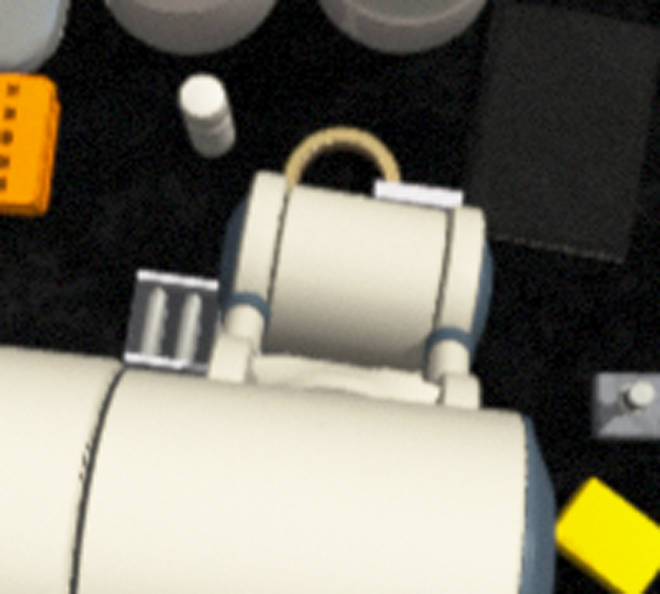

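```bash
python3 -m pendant '[[-0.04,-0.3,0,-0.02,0,0,1],[-0.04,-0.3,0,-0.02,0,0,1],[-0.04,-0.3,0,0,0,0,1]]'; python3 st.py; python3 -m pendant '[[-0.03,-0.2,0,0,0,0,1],[-0.03,-0.2,0,0,0,0,1],[0,-0.1,0,0,0,0,1]]'; python3 st.py
```

```text
time_s: 5.5
tcp_pos: [0.5412, 0.003, 0.0478]
orientation: [178.4, -0.9, 81.1]
contact_force: [7.7, 45.7, -1.0]
gripper_width: 0.005
5.5 tcp [0.5412 0.003  0.0478] clamp xy [-0.0011  0.0477] rpy [178.4  -0.9  81.1] F [ 7.7 45.7 -1. ] 0.005 j [ -7.  36. 101.   1.  42.   1.]
time_s: 5.75
tcp_pos: [0.5414, 0.0035, 0.0478]
orientation: [178.3, -1.3, 81.2]
contact_force: [0.6, 8.2, -1.0]
gripper_width: 0.0
5.75 tcp [0.5414 0.0035 0.0478] clamp xy [-0.001   0.0483] rpy [178.3  -1.3  81.2] F [ 0.6  8.2 -1. ] 0.0 j [ -7.  36. 101.   2.  42.   1.]
```

```bash
python3 -m pendant '[[0.3,1.5,0.2,0.01,0,0,1],[0.5,3,0.5,0.01,0,0,1],[0.5,3,2,0,0,0,1],[0.3,2,3.5,0,0,0,1],[0.2,1,3.8,0,0,0,1],[0,0,3.8,0,0,0,1],[0,0,3.8,0,0,0,1],[0,0,3.8,0,0,0,1],[0,0,2,0,0,0,1]]'; python3 st.py; python3 - <<'E'
from h import *
from scipy.optimize import least_squares
t=get_image("top"); p=np.load("clamp.npy"); c,n=np.cos(p[2]),np.sin(p[2])
def L(th,r,o,y):
    x=.047-r*np.cos(th)+o*np.sin(th); z=.088+r*np.sin(th)+o*np.cos(th)
    return np.array([p[0]+c*x-n*y,p[1]+n*x+c*y,z])
T=lambda u,v:(235+u/4,190+v/4)
ob=[(.12,.014,.032,T(333,60)),(.12,.014,-.032,T(441,70)),(.12,0,.032,T(335,82)),(.12,0,-.032,T(441,92))]
for th in np.arange(1.7,2.11,.05):
    print(round(th,2),np.concatenate([proj(t,L(th,r,o,y))[0]-uv for r,o,y,uv in ob]).round(1))
s=grab("side"); d=grab("top")
crop(d,205,150,405,330,3.3,"ct4"); crop(s,220,145,420,345,3,"cs4")
E
```

```text
time_s: 6.5
tcp_pos: [0.5539, 0.1179, 0.2882]
orientation: [179.3, -2.5, 81.2]
contact_force: [1.7, 0.6, -0.2]
gripper_width: -0.002
6.5 tcp [0.5539 0.1179 0.2882] clamp xy [-0.0068  0.1632] rpy [179.3  -2.5  81.2] F [ 1.7  0.6 -0.2] -0.002 j [ 5. 20. 82.  2. 77. 13.]
1.7 [-0.4  9.  -1.2 10.2 -1.7  8.9 -1.9 10.1]
1.75 [-0.   6.8 -0.9  8.  -1.3  6.6 -1.6  7.8]
1.8 [ 0.3  4.7 -0.6  5.9 -1.   4.4 -1.3  5.6]
1.85 [ 0.6  2.7 -0.4  3.9 -0.7  2.2 -1.   3.4]
1.9 [ 0.9  0.8 -0.2  2.  -0.4  0.1 -0.7  1.3]
1.95 [ 1.2 -1.   0.   0.1 -0.  -1.9 -0.5 -0.7]
2.0 [ 1.4 -2.8  0.2 -1.6  0.3 -3.9 -0.3 -2.7]
2.05 [ 1.7 -4.4  0.4 -3.3  0.5 -5.7 -0.1 -4.6]
2.1 [ 1.9 -6.   0.6 -4.8  0.8 -7.5  0.1 -6.3]
```

View pics/cs4.png

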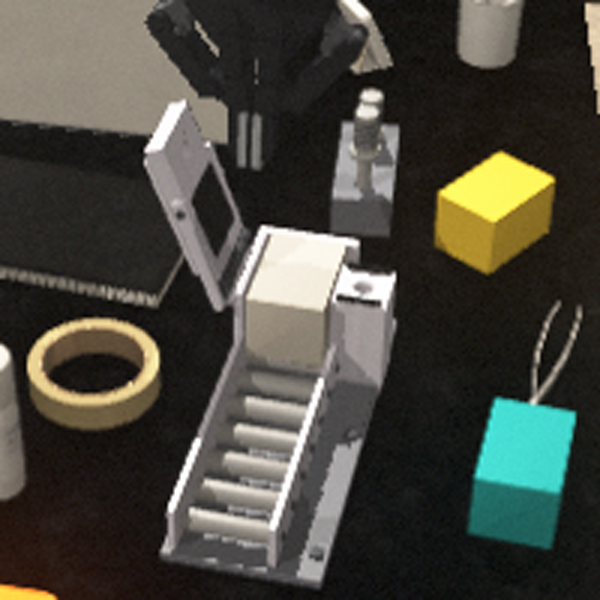

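View pics/ct4.png

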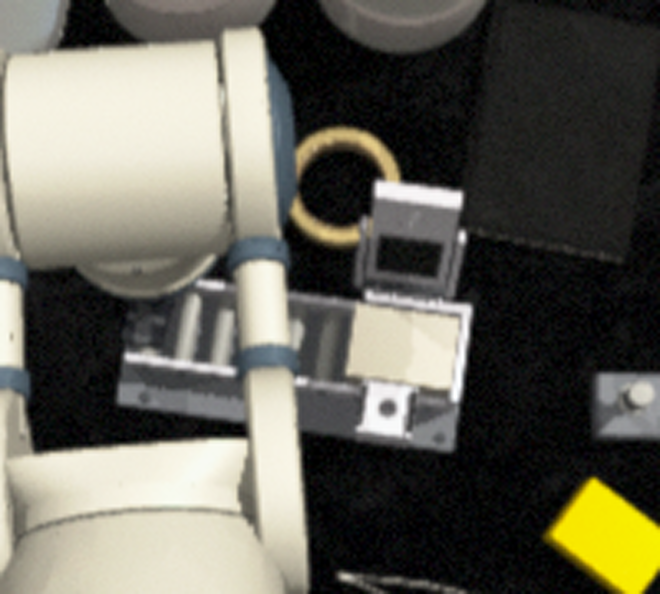

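```bash
python3 - <<'E'
from h import *
d=get_image("top"); s=get_image("side")
for uv in[(330,165),(262,166),(378,141)]:
    for z in(0,.1,.2): print(uv,z,atz(d,uv,z).round(3))
E
python3 -m pendant '[[1,-1.5,0,0.02,0,-0.12,1],[1,-1.5,0,0.02,0,-0.12,1],[1,-1.5,0,0,0,-0.12,1],[1,-1.5,0,0,0,-0.12,1],[1,-1.5,0,0,0,-0.12,1],[1,-1.5,0,0,0,-0.12,1],[1,-1.5,0,0,0,-0.12,1],[1,-1.5,0,0,0,-0.12,1],[1,-1.5,0,0,0,-0.12,1],[1,-1.5,0,0,0,-0.12,1],[1,-1.5,0,0,0,-0.12,1],[1,-1.5,0,0,0,-0.12,1]]'; python3 st.py
```

```text
(330, 165) 0 [ 0.808 -0.067  0.   ]
(330, 165) 0.1 [ 0.774 -0.062  0.1  ]
(330, 165) 0.2 [ 0.74  -0.057  0.2  ]
(262, 166) 0 [0.808 0.129 0.   ]
(262, 166) 0.1 [0.774 0.12  0.1  ]
(262, 166) 0.2 [0.74  0.111 0.2  ]
(378, 141) 0 [ 0.879 -0.209  0.   ]
(378, 141) 0.1 [ 0.841 -0.194  0.1  ]
(378, 141) 0.2 [ 0.802 -0.179  0.2  ]
time_s: 7.75
tcp_pos: [0.6674, -0.0668, 0.2627]
orientation: [-178.4, -3.4, -4.3]
contact_force: [0.6, 0.8, 0.8]
gripper_width: 0.001
7.75 tcp [ 0.6674 -0.0668  0.2627] clamp xy [ 0.1346 -0.0012] rpy [-178.4   -3.4   -4.3] F [0.6 0.8 0.8] 0.001 j [-12.  29.  71.   2.  77.  82.]
```

```bash
python3 -m pendant '[[0.2,0,-2,-0.015,0.03,-0.04,1],[0.2,0,-3,-0.015,0.03,-0.04,1],[0,0,-2.6,0,0,0,1],[0,0,-1,0,0,0,1],[0,0,0,0,0,0,1]]'; python3 st.py
```

```text
time_s: 8.17
tcp_pos: [0.6703, -0.07, 0.1663]
orientation: [179.3, 0.4, -9.8]
contact_force: [-0.6, -0.3, 0.5]
gripper_width: 0.003
8.1667 tcp [ 0.6703 -0.07    0.1663] clamp xy [ 0.138  -0.0039] rpy [179.3   0.4  -9.8] F [-0.6 -0.3  0.5] 0.003 j [-11.  36.  73.  -1.  71.  89.]
```

```bash
python3 - <<'E'
from h import *
s=grab("side"); d=grab("top")
crop(d,205,120,405,300,3.3,"ct5"); crop(s,200,105,400,305,3,"cs5")
E
```

```text
(no output)
```

View pics/cs5.png

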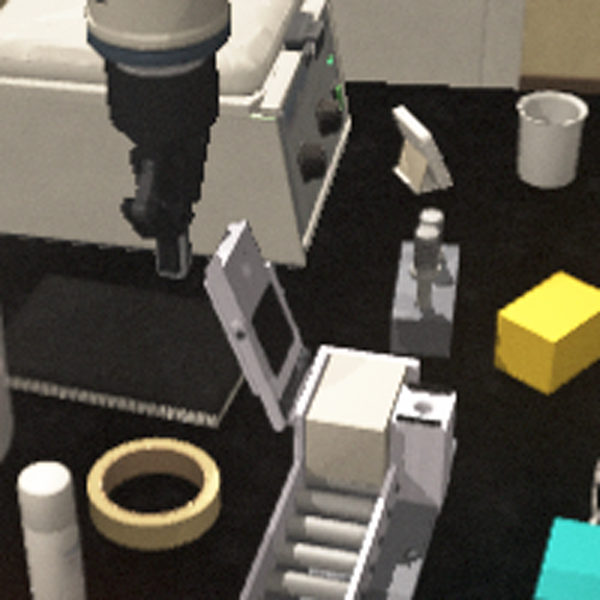

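```bash
python3 -m pendant '[[-1,0.16,0.3,0,0,0,1],[-1,0.16,0.3,0,0,0,1],[-0.8,0.13,0.2,0,0,0,1],[-0.8,0.13,0.1,0,0,0,1],[-0.8,0.13,0.1,0,0,0,1],[-0.8,0.13,0.1,0,0,0,1],[-0.8,0.13,0.1,0,0,0,1],[-0.8,0.13,0.1,0,0,0,1]]'; python3 st.py
```

```text
time_s: 8.93
tcp_pos: [0.6033, -0.0594, 0.1914]
orientation: [179.3, -0.7, -9.8]
contact_force: [2.6, -0.9, -1.1]
gripper_width: -0.001
8.9333 tcp [ 0.6033 -0.0594  0.1914] clamp xy [ 0.0701 -0.004 ] rpy [179.3  -0.7  -9.8] F [ 2.6 -0.9 -1.1] -0.001 j [-11.  29.  83.  -1.  67.  89.]
```

```bash
python3 -m pendant '[[-0.8,0.13,-0.3,0,0,0,1],[-0.8,0.13,-0.3,0,0,0,1],[-0.8,0.13,-0.3,0,0,0,1],[-0.8,0.13,-0.2,0,0,0,1],[-0.8,0.13,-0.2,0,0,0,1],[-0.8,0.13,-0.3,0,0,0,1]]'; python3 st.py
```

```text
time_s: 9.43
tcp_pos: [0.5498, -0.0507, 0.1762]
orientation: [179.3, -0.7, -9.8]
contact_force: [2.7, -0.1, 0.6]
gripper_width: -0.002
9.4333 tcp [ 0.5498 -0.0507  0.1762] clamp xy [ 0.0159 -0.0039] rpy [179.3  -0.7  -9.8] F [ 2.7 -0.1  0.6] -0.002 j [-11.  26.  92.  -1.  62.  89.]
```

```bash
python3 -m pendant '[[-0.7,0.11,-0.5,0,0,0,1],[-0.7,0.11,-0.5,0,0,0,1],[-0.7,0.11,-0.6,0,0,0,1],[-0.6,0.1,-0.7,0,0,0,1],[-0.5,0.08,-0.7,0,0,0,1],[-0.5,0.08,-0.7,0,0,0,1],[-0.4,0.07,-0.8,0,0,0,1],[-0.3,0.05,-0.8,0,0,0,1]]'; python3 st.py;  python3 - <<'E'
from h import *
s=grab("side")
crop(s,220,125,420,325,3,"cs6")
E
```

```text
time_s: 10.1
tcp_pos: [0.4977, -0.0421, 0.1208]
orientation: [179.3, -0.6, -9.8]
contact_force: [1.1, -0.1, 2.4]
gripper_width: -0.002
10.1 tcp [ 0.4977 -0.0421  0.1208] clamp xy [-0.0369 -0.0037] rpy [179.3  -0.6  -9.8] F [ 1.1 -0.1  2.4] -0.002 j [-11.  27. 102.  -1.  50.  89.]
```

View pics/cs6.png

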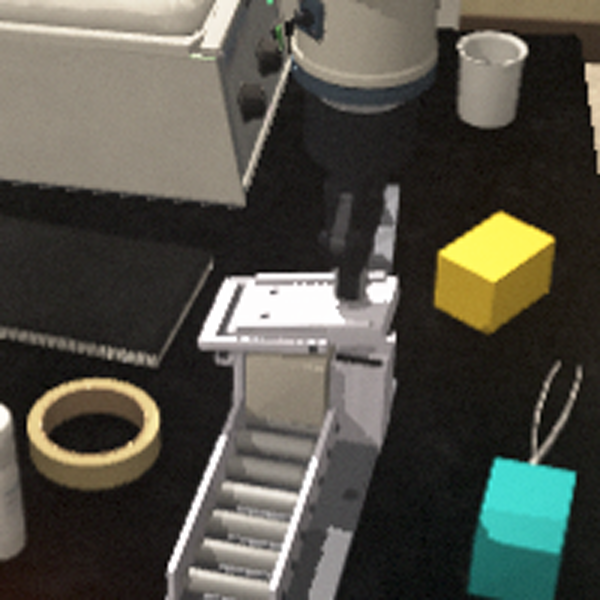

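Nearly down. Press it shut gently.

```bash
python3 -m pendant '[[0,0,-0.6,0,0,0,1],[0,0,-0.6,0,0,0,1],[0,0,-0.5,0,0,0,1],[0,0,-0.4,0,0,0,1],[0,0,-0.3,0,0,0,1]]'; python3 st.py;
```

```text
time_s: 10.57
tcp_pos: [0.4942, -0.0415, 0.0965]
orientation: [179.3, -0.4, -9.7]
contact_force: [-28.6, 4.0, 118.3]
gripper_width: -0.002
10.5667 tcp [ 0.4942 -0.0415  0.0965] clamp xy [-0.0404 -0.0037] rpy [179.3  -0.4  -9.7] F [-28.6   4.  118.3] -0.002 j [-11.  29. 104.  -1.  47.  89.]
```

```bash
python3 -m pendant '[[0,0,0.4,0,0,0,1]]'; python3 st.py
```

```text
time_s: 10.65
tcp_pos: [0.4944, -0.0416, 0.1016]
orientation: [179.3, -0.5, -9.7]
contact_force: [-1.6, 1.3, 12.4]
gripper_width: 0.0
10.65 tcp [ 0.4944 -0.0416  0.1016] clamp xy [-0.0403 -0.0037] rpy [179.3  -0.5  -9.7] F [-1.6  1.3 12.4] 0.0 j [-11.  28. 104.  -1.  48.  89.]
```

```bash
python3 -m pendant '[[0,0,0.5,0,0,0,1],[0,0,1.5,0,0,0,1],[0,0,3.5,0,0,0,1],[0,0,3.5,0,0,0,0.4],[0,-1.5,1.5,0,0,0,0.4],[-0.1,-3,0,0,0,0,0.4],[-0.1,-3,0,0,0,0,0.4],[-0.1,-3,0,0,0,0,0.4],[-0.1,-3,0,0,0,0,0.4],[-0.1,-2.5,0,0,0,0,0.4],[0,-1.5,0,0,0,0,0.4],[0,0,0,0,0,0,0.4]]'; python3 st.py; python3 - <<'E'
from h import *
s=grab("side");t=grab("top","t7")
crop(s,220,125,420,325,3,"cs7");crop(t,235,190,435,320,4,"ct7")
E
```

```text
time_s: 11.65
tcp_pos: [0.4905, -0.2244, 0.2123]
orientation: [179.2, -0.8, -9.5]
contact_force: [0.2, 0.3, -0.0]
gripper_width: 0.603
11.65 tcp [ 0.4905 -0.2244  0.2123] clamp xy [-0.0151 -0.1848] rpy [179.2  -0.8  -9.5] F [ 0.2  0.3 -0. ] 0.603 j [-31.  22.  91.  -0.  65.  69.]
```

View pics/cs7.png

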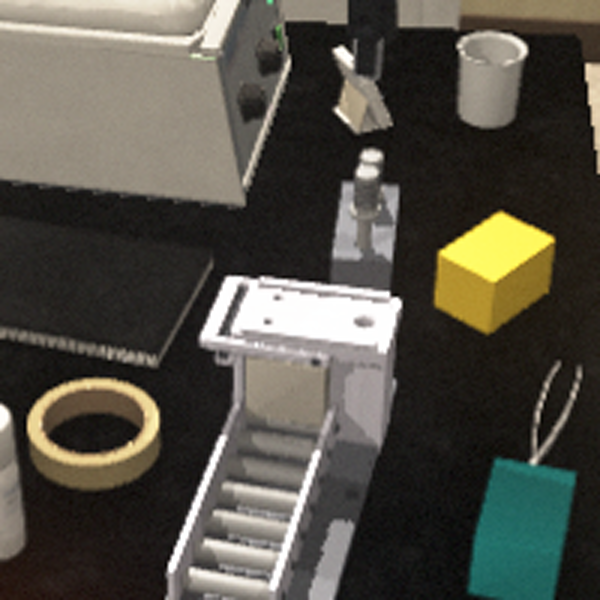

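View pics/ct7.png

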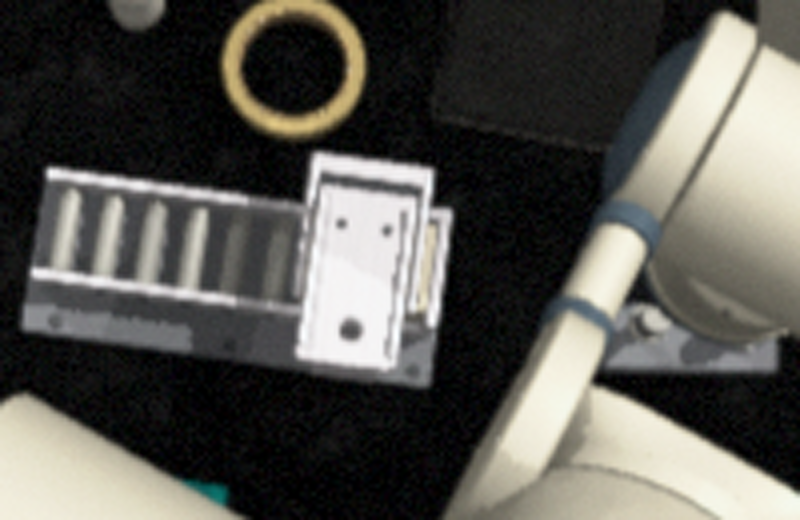

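```bash
python3 - <<'E'
from h import *
s=get_image("side");t=get_image("top")
crop(s,315,165,365,215,12,"cs8");crop(t,380,255,430,290,12,"ct8");crop(s,315,215,365,250,12,"cs8h");crop(t,300,255,350,290,12,"ct8h")
E
cd pics; python3 -c "
import cv2,numpy as np
a=[cv2.imread(f) for f in('cs8h.png','ct8h.png')]; cv2.imwrite('h8.png',np.vstack(a))"
```

```text
(no output)
```

View pics/cs8.png

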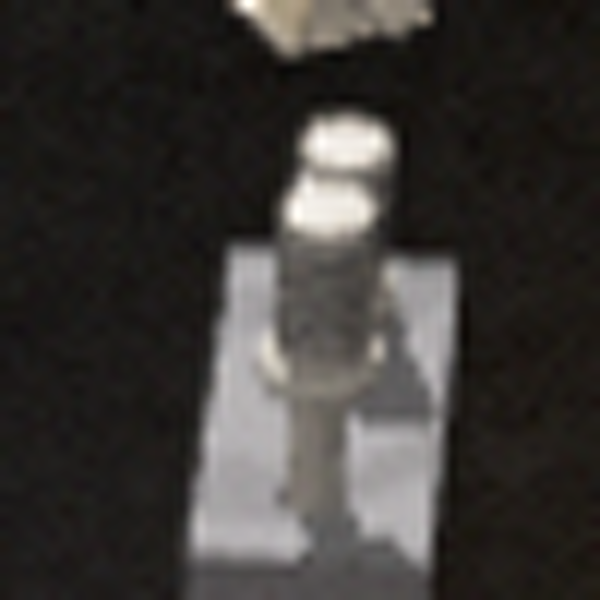

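View pics/h8.png

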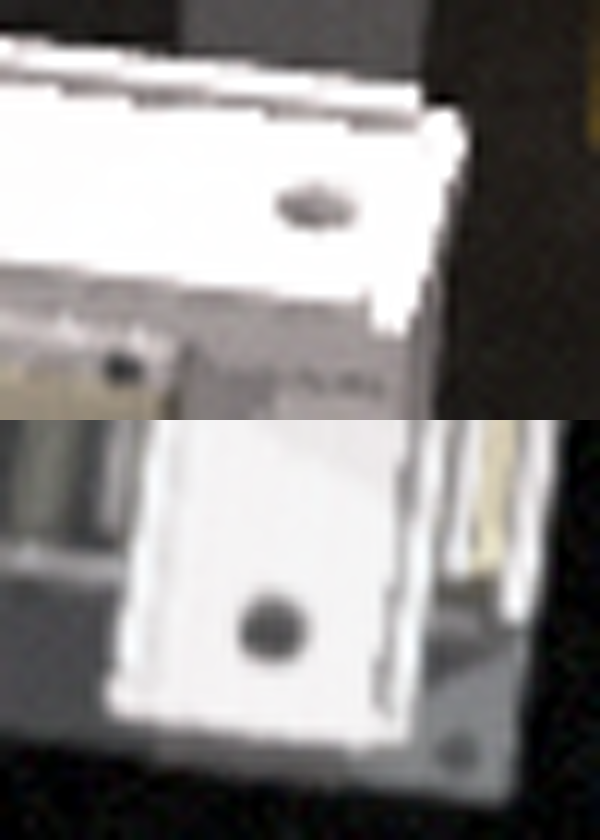

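```bash
sed -i 's|T=lambda u,v:(235+u/4,190+v/4); S=lambda u,v:(260+u/3.3,165+v/3.3)|T=lambda u,v:(235+u/4-.375,190+v/4-.375); S=lambda u,v:(260+u/3.3-.35,165+v/3.3-.35)|' fit.py; python3 fit.py; python3 - <<'E'
from h import *
from scipy.optimize import least_squares
s=get_image("side");t=get_image("top")
def tri(a,b,z):
    f=lambda P:np.concatenate([proj(t,[P[0],P[1],P[2]])[0]-a,proj(s,[P[0],P[1],P[2]])[0]-b])
    r=least_squares(f,[.49,-.1,z]); print("free",r.x.round(4),r.fun.round(2)); 
    g=lambda q:f([q[0],q[1],z]); r=least_squares(g,[.49,-.1]); print("fixed z",r.x.round(4),r.fun.round(2))
print("hole");tri((322.29,272.04),(340.96,231.8),.1054)
print(atz(t,(322.29,272.04),.1054),atz(s,(340.96,231.8),.1054))
c=((657)/4+235-.375,319/4+190-.375); b=(315+329/12-.46,165+210/12-.46)
print("pin");tri(c,b,.108); print(atz(t,c,.108),atz(s,b,.108))
E
```

```text
[ 0.53560069 -0.04408009 -0.15981697] -9.156837615870524
[[0.7, 0.3], [0.1, 0.1], [-0.0, 0.1], [-0.1, -0.8], [0.7, 0.3], [1.2, -0.1], [0.2, -0.7], [0.3, 0.0], [-1.1, 0.5], [0.5, 0.9], [-1.8, 3.6], [-0.2, 2.3], [0.2, 0.3], [0.6, -0.3]]
(-51, 0, 82) [ 0.4853 -0.036   0.082 ]
(0, 202, 30) [0.5677 0.1553 0.03  ]
(0, -48, 57) [ 0.528  -0.0915  0.057 ]
(47, 0, 88) [ 0.582  -0.0516  0.088 ]
carton [np.float64(0.027218633693252885), np.float64(0.18257130393613813)]
carton [np.float64(0.028656372188415116), np.float64(0.09808863658562325)]
carton [np.float64(-0.03190302453246055), np.float64(0.18150173254937274)]
carton [np.float64(-0.030612957965999756), np.float64(0.09435361614148088)]
pin (657, 319) 0.08 [ 0.4924 -0.2375  0.08  ]
pin (657, 319) 0.108 [ 0.489  -0.2324  0.108 ]
pin (755, 329) 0.08 [ 0.4847 -0.3018  0.08  ]
pin (755, 329) 0.108 [ 0.4815 -0.2954  0.108 ]
pinS (279, 42) 0.08 [ 0.4862 -0.2996  0.08  ]
pinS (279, 42) 0.108 [ 0.4861 -0.2546  0.108 ]
pinS (272, 60) 0.08 [ 0.4907 -0.2733  0.08  ]
pinS (272, 60) 0.108 [ 0.4905 -0.2292  0.108 ]
stand [ 0.5161 -0.2087  0.036 ]
stand [ 0.512  -0.3281  0.036 ]
stand [ 0.4596 -0.3258  0.036 ]
stand [ 0.4624 -0.2065  0.036 ]
hole
free [ 0.4861 -0.0355  0.1059] [ 0.01 -0.17  0.14  0.03]
fixed z [ 0.4862 -0.0358] [ 0.1  -0.16  0.13  0.15]
[ 0.48574165 -0.03549843  0.1054    ] [ 0.48644727 -0.03628679  0.1054    ]
pin
free [ 0.49   -0.2325  0.1079] [ 0.03 -0.39  0.36  0.08]
fixed z [ 0.49   -0.2325] [ 0.02 -0.39  0.36  0.06]
[ 0.48902295 -0.23242126  0.108     ] [ 0.49092824 -0.23269929  0.108     ]
```

```bash
python3 -m pendant '[[-0.1,-0.8,0,0.014,0.014,0,0.4],[0,0,-3,0,0,0,0.4],[0,0,-3,0,0,0,0.4],[0,0,-1,0,0,0,0.4]]'; python3 st.py
```

```text
time_s: 12.38
tcp_pos: [0.4921, -0.2278, 0.1442]
orientation: [179.8, -0.3, -9.1]
contact_force: [-0.4, 0.1, 0.0]
gripper_width: 0.602
12.3833 tcp [ 0.4921 -0.2278  0.1442] clamp xy [-0.0137 -0.1883] rpy [179.8  -0.3  -9.1] F [-0.4  0.1  0. ] 0.602 j [-31.  28.  95.  -0.  57.  68.]
```

```bash
python3 -m pendant '[[-0.25,-0.45,0,0,0.005,0,0.4],[0,0,-2,0,0,0,0.4],[0,0,-2,0,0,0,0.4],[0,0,-1.5,0,0,0,0.4],[0,0,-0.8,0,0,0,0.4],[0,0,0,0,0,0,0.4]]'; python3 st.py;python3 - <<'E'
from h import *
s=get_image("side")
crop(s,300,130,390,215,7,"cs9")
E
```

```text
time_s: 12.88
tcp_pos: [0.49, -0.2318, 0.08]
orientation: [179.7, 0.1, -8.9]
contact_force: [-0.5, -0.1, 0.1]
gripper_width: 0.6
12.8833 tcp [ 0.49   -0.2318  0.08  ] clamp xy [-0.0151 -0.1926] rpy [ 1.797e+02  1.000e-01 -8.900e+00] F [-0.5 -0.1  0.1] 0.6 j [-31.  33.  98.  -0.  49.  68.]
```

View pics/cs9.png

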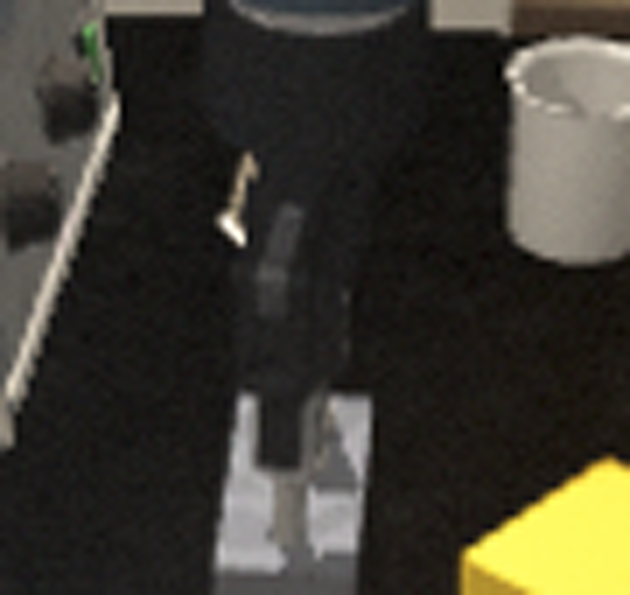

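```bash
python3 -m pendant '[[0,0,-0.5,0.004,0,0,0.4],[0,0,0,0,0,0,1],[0,0,0,0,0,0,1],[0,0,0,0,0,0,1],[0,0,0,0,0,0,1],[0,0,0,0,0,0,1],[0,0,0,0,0,0,1]]' 90; python3 st.py
```

```text
time_s: 13.52
tcp_pos: [0.4923, -0.2332, 0.0797]
orientation: [179.8, -0.2, -8.9]
contact_force: [-1.0, -0.3, -0.9]
gripper_width: 0.205
13.5167 tcp [ 0.4923 -0.2332  0.0797] clamp xy [-0.0127 -0.1936] rpy [179.8  -0.2  -8.9] F [-1.  -0.3 -0.9] 0.205 j [-32.  33.  98.  -0.  49.  67.]
```

```bash
python3 -m pendant '[[0,0,1,0,0,0,1],[0,0,2,0,0,0,1],[0,0,3,0,0,0,1],[0,0,3,0,0,0,1],[0,0,3,0,0,0,1],[0,0,1,0,0,0,1],[0,0,0,0,0,0,1]]'; python3 st.py;python3 - <<'E'
from h import *
s=grab("side")
crop(s,290,90,390,215,5,"cs10")
E
```

```text
time_s: 14.1
tcp_pos: [0.4906, -0.2321, 0.2189]
orientation: [179.8, -0.1, -8.9]
contact_force: [0.6, -0.2, -0.2]
gripper_width: 0.206
14.1 tcp [ 0.4906 -0.2321  0.2189] clamp xy [-0.0145 -0.1928] rpy [ 1.798e+02 -1.000e-01 -8.900e+00] F [ 0.6 -0.2 -0.2] 0.206 j [-32.  22.  90.  -0.  68.  67.]
```

View pics/cs10.png

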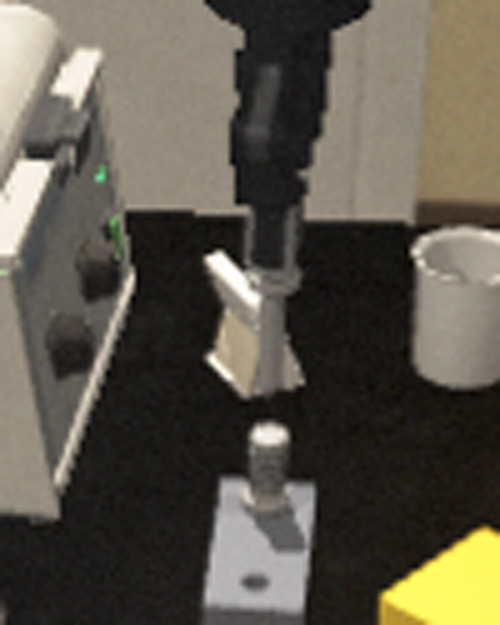

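```bash
python3 -m pendant '[[0,1.5,0,0,0,0,1],[0,3,0,0,0,0,1],[0,3,0,0,0,0,1],[0,3,0,0,0,0,1],[0,3,0,0,0,0,1],[0,2.5,0,0,0,0,1],[0,1.2,0,0,0,0,1],[0,0,0,0,0,0,1]]'; python3 st.py
```

```text
time_s: 14.82
tcp_pos: [0.4839, -0.0494, 0.2104]
orientation: [180.0, 0.6, -9.1]
contact_force: [-0.1, -0.5, -0.4]
gripper_width: 0.205
14.8167 tcp [ 0.4839 -0.0494  0.2104] clamp xy [-0.0502 -0.0135] rpy [180.    0.6  -9.1] F [-0.1 -0.5 -0.4] 0.205 j [-13.  19.  97.  -0.  64.  86.]
```

```bash
python3 -m pendant '[[0.4,1.2,-1.3,0,-0.01,0,1],[0,0,0,0,0,0,1]]'; python3 st.py;  python3 - <<'E'
from h import *
s=grab("side");t=grab("top","t11")
crop(s,300,150,385,250,6,"cs11")
E
```

```text
time_s: 14.98
tcp_pos: [0.4867, -0.0359, 0.1955]
orientation: [-179.9, 0.2, -9.0]
contact_force: [-1.8, 0.7, -1.7]
gripper_width: 0.209
14.9833 tcp [ 0.4867 -0.0359  0.1955] clamp xy [-0.0496  0.0003] rpy [-179.9    0.2   -9. ] F [-1.8  0.7 -1.7] 0.209 j [-11.  20.  99.   0.  62.  88.]
```

View pics/cs11.png

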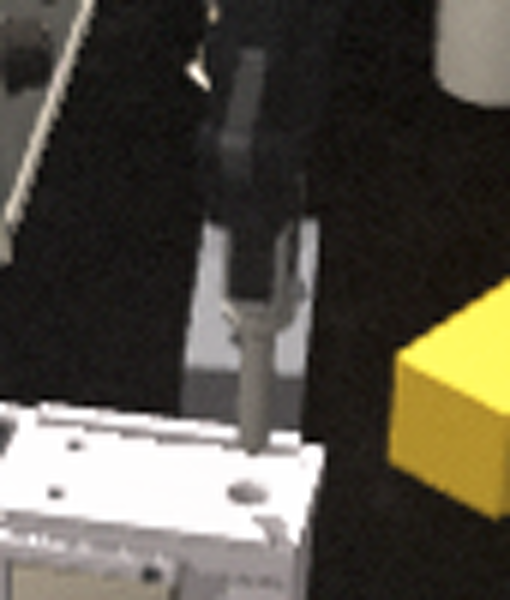

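View pics/t11.png

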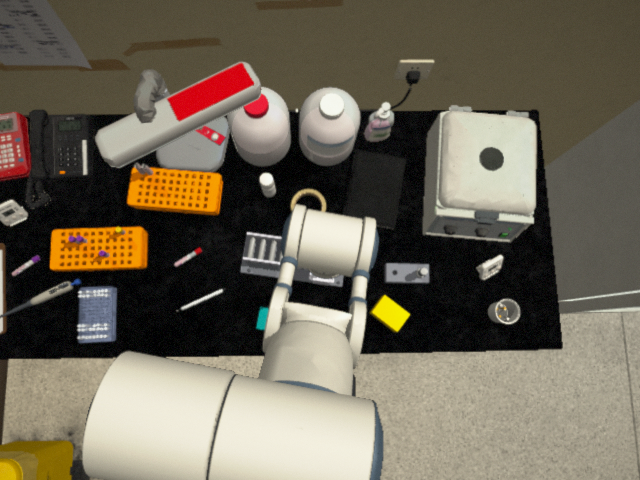

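```bash
python3 - <<'E'
from h import *
s=get_image("side")
for dx in(0,.002):
  for z in(.1218,.13,.15,.175): print(dx,z,(proj(s,[.486+dx,-.0357,z])[0]), 'crop',((proj(s,[.486+dx,-.0357,z])[0]-[300,150]+.42)*6).round(1))
# measure shank edges per row by brightness gradient
im=s["image"].mean(2)
for v in range(203,226): print(v, im[v,332:352].astype(int))
crop(s,325,195,360,240,13,"cs12")
E
```

```text
0 0.1218 [341.49006805 225.90138762] crop [251.5 457.9]
0 0.13 [341.65842947 222.82764735] crop [252.5 439.5]
0 0.15 [342.07409552 215.22548987] crop [255.  393.9]
0 0.175 [342.60386835 205.50847707] crop [258.1 335.6]
0.002 0.1218 [340.55994342 225.85057939] crop [245.9 457.6]
0.002 0.13 [340.72450173 222.77680268] crop [246.9 439.2]
0.002 0.15 [341.13078723 215.17456223] crop [249.3 393.6]
0.002 0.175 [341.64862299 205.45745802] crop [252.4 335.3]
203 [174 174 175 179 173 160 151 133 109 110 108 102 101  98 107 118 149 173
 168 137]
204 [172 176 177 176 177 177 175 147 105 114  97  93  89 102 153 163 177 174
 168 124]
205 [180 174 176 177 173 173 147 110 111 115  95  87  87 108 174 178 175 174
 168  92]
206 [176 175 176 179 177 170 114  95 111 112 108  97  88 118 176 175 173 175
 166  65]
207 [181 176 177 176 173 176 152 129 112 115 107  95  90 130 174 175 174 173
 166  66]
208 [178 176 176 174 175 174 173 146 115 114 105  98  90 130 173 175 175 174
 168  57]
209 [179 177 176 174 176 177 176 160 112 113 112  95  88 130 174 176 177 177
 166  37]
210 [157 158 165 167 164 167 173 157 
[... 654 characters left out ...]
 26]
218 [ 79  79  80  79  79  77  82 103 111 114 102  87  79  78  75  77  78  74
  34  28]
219 [ 78  76  79  77  76  78  79 102 115 111 102  91  82  78  79  78  77  72
  38  31]
220 [228 186 183 175 129 103  97 100 113 109 102  87  81  77  75  76  76  74
  34  23]
221 [246 240 243 244 243 239 233 129 115 109 100  93  99 105 102  97  77  76
  32  24]
222 [192 224 231 237 245 245 244 153 115 111  98  98 179 237 240 237 234 230
  60  27]
223 [155 151 144 148 149 155 168 144 114  99  95 105 197 244 248 249 249 248
  78  22]
224 [235 232 233 231 228 136 149 142 118  99  99 113 146 155 169 176 195 206
 193 228]
225 [252 252 252 253 252 234 234 233 231 229 228 226 156 153 153 162 169 187
 250 253]
```

View pics/cs12.png

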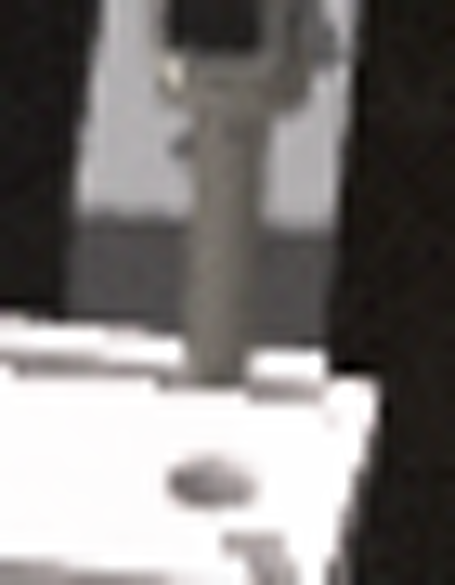

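```bash
python3 st.py; python3 - <<'E'
from h import *
s=get_image("side")
def cyl(x,y,z,r):
    a=np.linspace(0,2*np.pi,60); return proj(s,np.c_[x+r*np.cos(a),y+r*np.sin(a),0*a+z])[:,1].max()
for z in(.145,.150,.155): print(z,cyl(.49,-.2325,z,.004),cyl(.49,-.2325,z+.06,.013))
print()
for y in(-.036,-.046):
  for z in(.122,.126,.130): print(y,z,cyl(.486,y,z,.004),cyl(.486,y,z+.006,.006),cyl(.486,y,z+.06,.013))
E
```

```text
15.1333 tcp [ 0.4878 -0.038   0.1977] clamp xy [-0.0481 -0.0016] rpy [-180.    0.   -9.] F [ 0.1 -0.6 -0.6] 0.205 j [-11.  20.  98.   0.  62.  88.]
0.145 169.86818065718518 149.60350443390877
0.15 168.0630189884144 147.6980746390142
0.155 166.25021152304316 145.7844851469517

-0.036 0.122 226.85873735879704 225.16804418181937 206.22368675690188
-0.036 0.126 225.3607369189368 223.660336335705 204.62919732727107
-0.036 0.13 223.85679730978478 222.14663369086466 203.0282669787937
-0.046 0.122 224.09033290123023 222.39858966240234 203.48928481605
-0.046 0.126 222.5962476095671 220.89488721039066 201.89973724890936
-0.046 0.13 221.0962888523758 219.38525678209737 200.30382555373941
```

```bash
python3 -m pendant '[[-0.07,0.18,-0.6,0,0,0,1],[0,0,-0.6,0,0,0,1],[0,0,0,0,0,0,1],[0,0,0,0,0,0,1]]'; python3 st.py;  python3 - <<'E'
from h import *
s=grab("side")
crop(s,325,195,360,240,13,"cs13")
E
python3 st.py
```

```text
time_s: 15.52
tcp_pos: [0.4877, -0.0384, 0.1854]
orientation: [180.0, -0.1, -9.2]
contact_force: [0.4, 0.3, -0.6]
gripper_width: 0.204
15.5167 tcp [ 0.4877 -0.0384  0.1854] clamp xy [-0.0482 -0.0021] rpy [ 1.8e+02 -1.0e-01 -9.2e+00] F [ 0.4  0.3 -0.6] 0.204 j [-11.  21.  99.  -0.  60.  88.]
15.5667 tcp [ 0.4876 -0.0384  0.1854] clamp xy [-0.0483 -0.002 ] rpy [ 1.8e+02 -1.0e-01 -9.2e+00] F [-0.2 -0.7 -1.1] 0.21 j [-11.  21.  99.  -0.  60.  88.]
```

View pics/cs13.png

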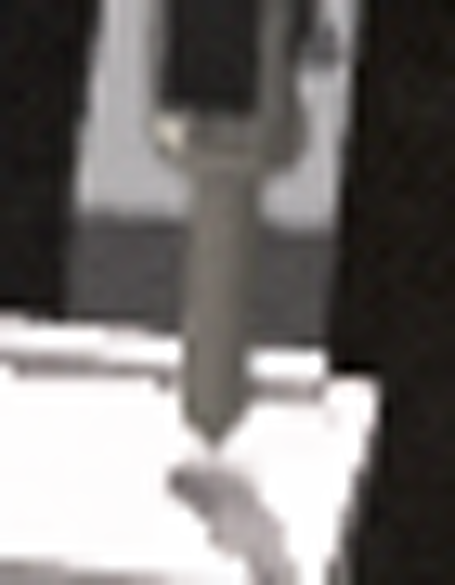

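```bash
python3 -m pendant '[[0,0.15,-0.4,0,0,0,1],[0,0,-0.4,0,0,0,1],[0,0,-0.3,0,0,0,1],[0,0,0,0,0,0,1],[0,0,0,0,0,0,1]]'; python3 st.py;  python3 - <<'E'
from h import *
s=grab("side")
crop(s,325,195,360,240,13,"cs14")
E
```

```text
time_s: 15.98
tcp_pos: [0.4877, -0.037, 0.1733]
orientation: [180.0, -0.1, -9.2]
contact_force: [-0.2, -1.0, -1.0]
gripper_width: 0.206
15.9833 tcp [ 0.4877 -0.037   0.1733] clamp xy [-0.0484 -0.0006] rpy [ 1.8e+02 -1.0e-01 -9.2e+00] F [-0.2 -1.  -1. ] 0.206 j [-11.  22. 100.  -0.  58.  88.]
```

View pics/cs14.png

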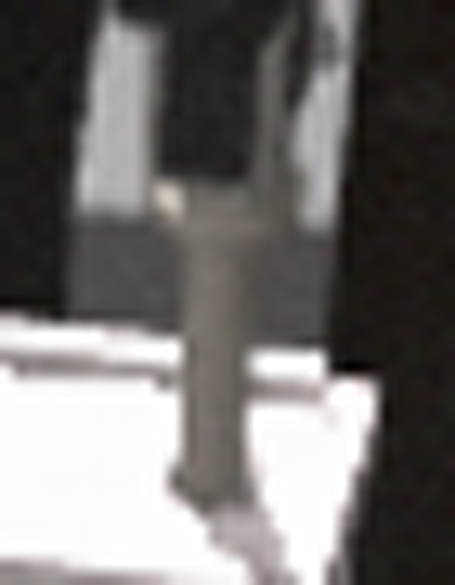

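```bash
python3 -m pendant '[[0,0,-0.3,0,0,0,1],[0,0,-0.2,0,0,0,1],[0,0,0,0,0,0,1]]'; python3 st.py;  python3 - <<'E'
from h import *
s=grab("side")
crop(s,325,195,360,240,13,"cs15")
E
```

```text
time_s: 16.28
tcp_pos: [0.4877, -0.0368, 0.1681]
orientation: [-180.0, -0.1, -9.2]
contact_force: [0.4, 0.8, -0.6]
gripper_width: 0.204
16.2833 tcp [ 0.4877 -0.0368  0.1681] clamp xy [-0.0485 -0.0004] rpy [-1.8e+02 -1.0e-01 -9.2e+00] F [ 0.4  0.8 -0.6] 0.204 j [-11.  22. 100.   0.  57.  88.]
```

View pics/cs15.png

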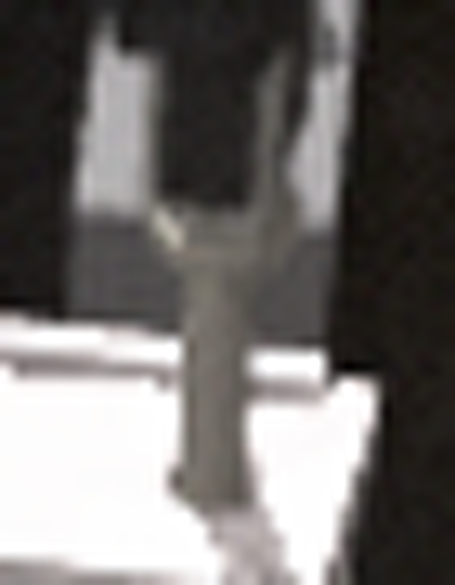

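```bash
python3 -m pendant '[[0,0,-0.3,0,0,0,1],[0,0,-0.2,0,0,0,1],[0,0,0,0,0,0,1]]'; python3 -m pendant '[[0,0,-0.3,0,0,0,1],[0,0,-0.3,0,0,0,1],[0,0,0,0,0,0,1]]'; python3 st.py
```

```text
time_s: 16.58
tcp_pos: [0.4876, -0.0367, 0.1628]
orientation: [-180.0, -0.1, -9.2]
contact_force: [-0.3, 0.7, 0.3]
gripper_width: 0.205
time_s: 16.83
tcp_pos: [0.4874, -0.0367, 0.1561]
orientation: [-180.0, -0.1, -9.2]
contact_force: [-0.7, 0.5, -0.9]
gripper_width: 0.207
16.8333 tcp [ 0.4874 -0.0367  0.1561] clamp xy [-0.0487 -0.0004] rpy [-1.8e+02 -1.0e-01 -9.2e+00] F [-0.7  0.5 -0.9] 0.207 j [-11.  23. 101.   0.  56.  88.]
```

```bash
python3 -m pendant '[[0,0,-0.3,0,0,0,1],[0,0,-0.3,0,0,0,1],[0,0,0,0,0,0,1]]'; python3 -m pendant '[[0,0,-0.3,0,0,0,1],[0,0,-0.3,0,0,0,1],[0,0,0,0,0,0,1]]'; python3 -m pendant '[[0,0,-0.3,0,0,0,1],[0,0,-0.3,0,0,0,1],[0,0,0,0,0,0,1]]'; python3 st.py
```

```text
time_s: 17.08
tcp_pos: [0.4875, -0.0367, 0.1494]
orientation: [-180.0, -0.1, -9.2]
contact_force: [0.5, 0.6, -0.4]
gripper_width: 0.207
time_s: 17.33
tcp_pos: [0.4874, -0.0367, 0.1426]
orientation: [-180.0, -0.1, -9.2]
contact_force: [-1.3, 0.9, -1.2]
gripper_width: 0.211
time_s: 17.58
tcp_pos: [0.4873, -0.0366, 0.136]
orientation: [-180.0, -0.1, -9.2]
contact_force: [-0.7, 0.4, -0.1]
gripper_width: 0.207
17.5833 tcp [ 0.4873 -0.0366  0.136 ] clamp xy [-0.0488 -0.0003] rpy [-1.8e+02 -1.0e-01 -9.2e+00] F [-0.7  0.4 -0.1] 0.207 j [-11.  25. 103.   0.  53.  88.]
```

```bash
python3 -m pendant '[[0,0,-0.4,0,0,0,1],[0,0,-0.4,0,0,0,1],[0,0,-0.4,0,0,0,1],[0,0,-0.3,0,0,0,1],[0,0,0,0,0,0,1]]'; python3 -m pendant '[[0,0,-0.15,0,0,0,1],[0,0,0,0,0,0,1]]';python3 st.py
```

```text
time_s: 18.0
tcp_pos: [0.4872, -0.0366, 0.1192]
orientation: [-180.0, -0.1, -9.2]
contact_force: [0.2, -0.2, 0.1]
gripper_width: 0.207
time_s: 18.17
tcp_pos: [0.4873, -0.0367, 0.1174]
orientation: [-180.0, -0.1, -9.2]
contact_force: [-1.2, -0.2, 3.7]
gripper_width: 0.204
18.1667 tcp [ 0.4873 -0.0367  0.1174] clamp xy [-0.0489 -0.0004] rpy [-1.8e+02 -1.0e-01 -9.2e+00] F [-1.2 -0.2  3.7] 0.204 j [-11.  27. 104.   0.  50.  88.]
```

```bash
for i in 1 2; do python3 -m pendant '[[0,0,-0.1,0,0,0,1],[0,0,0,0,0,0,1]]' 120; done; python3 st.py
```

```text
time_s: 18.33
tcp_pos: [0.4873, -0.0368, 0.1166]
orientation: [180.0, -0.1, -9.2]
contact_force: [-3.1, 0.3, 4.0]
gripper_width: 0.197
time_s: 18.5
tcp_pos: [0.4872, -0.0367, 0.116]
orientation: [180.0, -0.1, -9.2]
contact_force: [-1.3, 0.0, 6.2]
gripper_width: 0.199
18.5 tcp [ 0.4872 -0.0367  0.116 ] clamp xy [-0.0489 -0.0004] rpy [ 1.8e+02 -1.0e-01 -9.2e+00] F [-1.3  0.   6.2] 0.199 j [-11.  27. 104.   0.  50.  88.]
```

```bash
python3 -m pendant '[[0,0,-0.15,0,0,0,1],[0,0,0,0,0,0,1]]';python3 -m pendant '[[0,0,-0.15,0,0,0,1],[0,0,0,0,0,0,1]]'; python3 -m pendant '[[0,0,-0.1,0,0,0,1],[0,0,0,0,0,0,1]]'; python3 st.py
```

```text
time_s: 18.67
tcp_pos: [0.4871, -0.0367, 0.1151]
orientation: [180.0, -0.1, -9.2]
contact_force: [-3.4, 1.6, 8.5]
gripper_width: 0.198
time_s: 18.83
tcp_pos: [0.4871, -0.0367, 0.1144]
orientation: [180.0, -0.1, -9.2]
contact_force: [-4.2, 1.5, 10.7]
gripper_width: 0.193
time_s: 19.0
tcp_pos: [0.4871, -0.0367, 0.1143]
orientation: [180.0, -0.2, -9.2]
contact_force: [-3.9, 1.2, 11.2]
gripper_width: 0.193
19.0 tcp [ 0.4871 -0.0367  0.1143] clamp xy [-0.0491 -0.0004] rpy [180.   -0.2  -9.2] F [-3.9  1.2 11.2] 0.193 j [-11.  27. 104.  -0.  49.  88.]
```

```bash
python3 -m pendant '[[-0.08,0,-0.15,0,0,0,1],[-0.02,0,-0.15,0,0,0,1]]';python3 -m pendant '[[0,0,-0.15,0,0,0,1]]'; python3 -m pendant '[[0,0,-0.15,0,0,0,1]]'; python3 st.py
```

```text
time_s: 19.17
tcp_pos: [0.487, -0.0367, 0.1129]
orientation: [180.0, -0.3, -9.2]
contact_force: [-9.2, 2.9, 28.8]
gripper_width: 0.198
time_s: 19.25
tcp_pos: [0.487, -0.0367, 0.1125]
orientation: [180.0, -0.4, -9.2]
contact_force: [-11.5, 2.1, 34.9]
gripper_width: 0.198
time_s: 19.33
tcp_pos: [0.4869, -0.0367, 0.1122]
orientation: [180.0, -0.4, -9.2]
contact_force: [-12.3, 1.2, 38.2]
gripper_width: 0.197
19.3333 tcp [ 0.4869 -0.0367  0.1122] clamp xy [-0.0492 -0.0004] rpy [180.   -0.4  -9.2] F [-12.3   1.2  38.2] 0.197 j [-11.  27. 104.   0.  48.  88.]
```

```bash
python3 -m pendant '[[-0.1,0,-0.1,0,0.005,0,1]]'; python3 st.py; python3 - <<'E'
from h import *
s=grab("side")
crop(s,270,150,390,270,5,"cs16")
E
python3 st.py
```

```text
time_s: 19.42
tcp_pos: [0.4867, -0.0367, 0.1126]
orientation: [179.9, -0.3, -9.2]
contact_force: [-1.7, 3.3, 27.8]
gripper_width: 0.202
19.4167 tcp [ 0.4867 -0.0367  0.1126] clamp xy [-0.0495 -0.0005] rpy [179.9  -0.3  -9.2] F [-1.7  3.3 27.8] 0.202 j [-11.  27. 104.  -0.  49.  88.]
19.4667 tcp [ 0.4868 -0.0367  0.1126] clamp xy [-0.0493 -0.0005] rpy [179.9  -0.3  -9.2] F [-5.9  2.3 28.6] 0.199 j [-11.  27. 104.  -0.  49.  88.]
```

View pics/cs16.png

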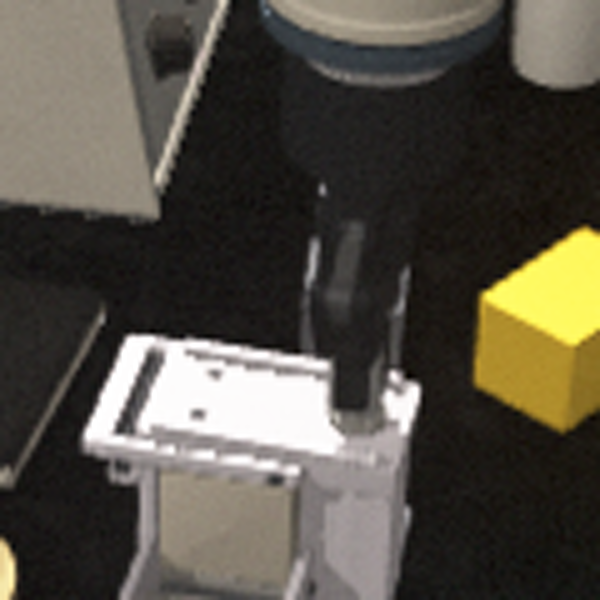

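```bash
python3 - <<'E'
from h import *
bot.finish_job()
E
python3 st.py
```

```text
the job is handed in; nothing more can be done
the job is handed in; nothing more can be done
```

I completed the job and handed it in at about 19.5 s of the 61 s allowed. One force reading during the lid closing may have broken a limit. No verdict was reported.

**What I did:**
- I pushed the carton along the rollers to the end stop. The final pose put its face at about y = 37 mm (home is 36 mm).
- I swung the upper half down and pressed it shut.
- I took the long pin, which stood in the hole nearer the clamp (side-camera pixel 342, 182). Both camera views agreed on its height.
- I inserted the pin through both holes without jamming and pressed its collar onto the upper half.

**Last checks:**
- The arm was holding a steady push of about 28 N down on the pin, well above the 11 N that shuts the plate.
- The tool was within 0.5° of vertical, and the grip was set to 120 N.
- The side picture shows the collar on the plate, the upper half shut and the carton in the bay.
- I did not see the short pin move; in the last top view it and the other things on the desk stood in place.

**What went wrong or stays uncertain:**
- **Wrist force:** while I pressed the upper half shut, the reading briefly reached about 118 N vertically, or about 122 N in total. The limit is 120 N. I eased off at once, but that moment may count against the run.
- **Not measured:** I could not read the plate angle or the pin's exact centring directly. I inferred them from the force and the pictures.

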